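# Hold the incubator lid at the red gauge arm

### The arm

A 6-joint arm with a two-finger parallel gripper is mounted at the origin on a cart in front of the work surface, level with it; the furniture and walls round the work are solid. World frame = base frame: x ahead of the robot, y to its left, z up, the work surface at z = 0. Lengths are in m, angles in rad, forces in N, time in s.
With the tool pointing down it reaches from about 0.275 to 0.825 m from the base axis. Payload 4.9 kg.
Tool frame: the origin (TCP) lies between the finger pads; the fingertips stand 22 mm ahead of it and the grasp point (between the pads) lies 3 mm ahead of it; y points along the fingers, z is the direction in which the jaws open and shut, and the axes are right-handed (so a half turn about y gives the same grasp; the last joint's range is limited). The gripper opens to 85 mm and grips with 20 to 120 N. Pads are 22 mm wide; open, the fingers measure 114 mm over their backs; the gripper's body (76 mm by 85 mm) begins 54 mm behind the grasp point. The pads swing forward as they close: fully open they stand 13 mm farther back than shut.
Start: joints at [1.173, 0.326, -0.193, 1.052, 0, 1.437], TCP at [0.143, 0.531, 0.253] pointing down, gripper open.
Joint ranges: [-2.65, 2.65], [-0.97, 1.79], [-1.3, 1.35], [-1.93, 2.1], [-1.47, 1.37], [-3.14, 3.14]. Speed limits (rad/s): [2.57, 2.57, 3.14, 3.14, 3.14, 3.14].

### API

Orientations are given as a unit quaternion [w, x, y, z].
In Python, from workcell import get_obs, snapshot, sign_off, cut_out, tip_of gives the robot as it stands.
- The arm moves only by the shell command python3 -m pendant 'ROWS' [OPENING] [FORCE]. ROWS is JSON, a list that holds one entry, the list of rows, each a list of 6 numbers: the shift along the tool's x, y, z normalised to -1 to 1, where 1 is 50 cm, then the turn, a rotation vector about the tool's x, y, z normalised to -1 to 1, where 1 is pi rad. In form: [[[tx, ty, tz, wx, wy, wz], ...]]. A call has 1 to 10 rows; each row shifts and turns the commanded pose from where the row before left it, along the tool's axes as they then stand; what a row does not reach is not made up. A row lasts 1/10 s, in which the tool goes at most 50 mm and 8.59 degrees, less where a joint would pass 70% of its speed; a pose out of reach is approached as far as the arm can. A call with a number of a shift or a turn outside -1 to 1 is refused whole. A call with a gripper value outside its range is refused whole. OPENING is the closure, from 0 (fully open) to 1 (shut), set as the call begins (- or left out, the last holds). The fingers move at their own pace and stop on an object; FORCE is the grip in N (left out, the last holds). Time passes only in rows, so rows that do not move let the fingers close. It gives the time, the measured TCP pose, the force and the opening at its end, in the units of the state.
- get_obs(): the state, without advancing time (a new reading comes with each control period).
- snapshot(name): name is "scene" or "top" or "wrist"; returns a dict with "img" (480x640x3 uint8, red, green, blue), "fov_y" (degrees; the focal length in pixels is half the picture's height over the tangent of half this angle, whatever the lens; pixels are square), "cx", "cy" (the principal point, pixels), "T" (4x4, takes a point from camera to world coordinates). Camera axes: x right, y up, looking along -z (the intrinsics and any distortion apply to the point x, -y, -z); pixel columns grow to the right and rows downward; lengths in m; the calibration is good to about 2 mm. A picture is of the moment at which its call begins. There is no depth.
- sign_off(): hands the job in, once; it reports no verdict.
Trained networks look in a picture, given as the dict that the camera call returned (one of the last four; its "shot" number tells which), for a name from the list of things; names that differ only in an ending like _2 or _b are one class to them, and where a whole thing is asked for, a point or a joint stands for the part that bears it (a point fixed in the world has none). Each returns a list of dicts, best first, with "conf" (0 to 1); they miss things now and then, are a little off and sometimes report something else, mostly with a low value. They report only what shows in the picture. A call takes as long as a camera call. They do not tell look-alikes from the thing itself.
- cut_out(picture, query): "mask" (480x640 bool, what is visible of it) and "bbox" ([left, top, right, bottom] in pixels, round what is visible of it).
- tip_of(picture, query): "centre" ([row, column] in pixels: a listed point, or the origin of a listed thing).
The state is a dict: "time": time; "q": joint angles; "qd": joint speeds; "joint_efforts": joint torques, N m; "tcp_pos": TCP position; "tcp_rot": TCP orientation; "force": force on the tool from outside, world axes, zero at the start; "wrist_torque": the same for the moment, N m; "grip_width": finger opening in m.
Only numpy, scipy, OpenCV 4.12 (cv2) and the standard library are available. Lean on these libraries where they do the work, as an engineer would, in place of code of your own. Each camera call takes 0.05 s, during which the arm holds its last target.

### The job

The culture dish in the small white bench incubator has to be inspected, but somebody left the red-capped amber bottle standing on its lid. With the lid still shut, set the bottle down gently and upright in the grey tray on the bench; then swing the lid up by its handle until it lies in line with the red gauge arm beside it, and keep holding it steady there: the lid has no stay and the program finishes while the gripper still holds it up. Leave the gauge arm and the other things on the bench as they are.

Things in the scene. Friction and masses are not known exactly. Their poses are not given: they have to be found in the camera images.
- incubator: White bench incubator, housing 180 x 220 x 85 mm (x, y, z), fixed to the bench. Origin: centre of its underside, on the bench; x points from its front (control panel, handle side) to its hinge side, y along the hinge, z up. Its place and yaw vary. The shut lid covers it and its flat top lies 97 mm above the bench. A thin steel arc (radius 75 mm about the hinge) and the red gauge arm stand on its +y side, up to 138 mm from the middle.
- lid (a joint): Angle of the lid in rad: 0 = shut and level, grows as the front edge swings up, stop at 1.4. The lid is a white panel of 168 x 216 x 12 mm (about 0.2 to 0.45 kg with its handle) on an easy hinge along the incubator's y axis at its far top edge; let go, it falls shut.
- lid_hinge (a point): Point on the hinge axis, at the middle of the lid's width, 91 mm above the bench; fixed to the incubator (85 mm from its centre towards +x), axes as the incubator's. The axis is the incubator's y axis; opening turns the lid by the right-hand rule about +y.
- lid_handle (a point): Middle of the lid's handle, a round steel bar 10 mm thick and 90 mm long parallel to the hinge, on two posts at its ends (80 mm free between them); its centre line is 34 mm above the lid's upper face. In the lid's frame, from the hinge, it lies at x = -155 mm, z = +40 mm. The axes turn with the lid. With the lid shut it can be pinched from straight above and it can turn between the fingers as the lid swings, so that the tool may keep pointing down.
- gauge_arm (a joint): Angle of the red gauge arm in rad, measured as the lid's about the same axis: the lid is at the mark when joint lid equals this value. Set between 0.5 and 0.95 at the start; clamped, not to be moved.
- gauge_tip (a point): Centre of the red ball (16 mm) at the free end of the red gauge arm (a bar 8 mm high, 5 mm thick), 165 mm from the hinge axis and 125.5 mm to the +y side of the lid's middle. Its axes turn with the arm; at the mark the lid's panel is parallel to the arm and the red line along the lid's side edge lies alongside it.
- red_cap_bottle: Amber bottle with white label and red cap, 33 mm thick, 62 mm high (body up to 50 mm, above it the 23 mm thick cap), about 20 to 45 g, standing loose on the shut lid. Origin: centre of its underside; z up its axis.
- spill_tray: Shallow open grey tray, 70 x 110 x 16 mm (x, y, z), walls 3 mm, floor 3 mm thick, fixed on the bench at the robot's left. Origin: centre of its underside; y along its long side, z up.
- label_roll: White roll of labels, 68 mm across, 38 mm high, loose on the bench; leave alone. Origin: centre of its underside.
- bench_timer: White bench timer, 66 x 66 x 18 mm, loose, at the right; leave alone. Origin: centre of its underside.
- purple_vial: Small white vial with purple cap, 25 mm thick, 46 mm high, loose, at the right; leave alone. Origin: centre of its underside.
Mind the look-alikes: they are no part of the job. Several things look just like the spill_tray: the one meant starts farthest from the robot's base.

How it is judged:
By the outcome, as a careful person would: the job done as asked, in the order asked, and still so for the second after the job is handed in, while the arm keeps its last pose, push and grip.
It also fails if it takes over 61 s, if anything falls off the work surface, if the arm or the gripper's body presses on something with over 40 N, if the wrist force passes 120 N, or if a joint passes its speed limit or range.

## Working session

There is one attempt and no reset: what is moved stays moved. The work goes in short steps, Python scripts to look and compute and a shell command to move; the robot and the scene stay as the last step left them, time stands still between calls to the robot, and variables do not carry over. Pictures are saved under pics/ and viewed, and the job is handed in when it is done.

```bash
ls; mkdir -p pics; python3 - <<'E'
from workcell import *
import cv2,json
o=get_obs();print(o)
for n in("scene","top","wrist"):
    s=snapshot(n);cv2.imwrite(f"pics/{n}0.png",s["img"][:,:,::-1]);print(n,s["fov_y"],s["cx"],s["cy"],s["T"].tolist() if hasattr(s["T"],'tolist') else s["T"],[k for k in s])
    for q in("incubator","lid_handle","lid_hinge","gauge_tip","red_cap_bottle","spill_tray"):
        print(q,[(round(d["conf"],2),[round(float(x),1) for x in d["centre"]]) for d in tip_of(s,q)])
E
```

```text
pics
{'time': 0.0, 'q': array([ 1.17277722e+00,  3.26933152e-01, -1.93564957e-01,  1.05198928e+00,
       -1.10630271e-06,  1.43663215e+00]), 'qd': array([ 0.00095929,  0.00125552, -0.00170656, -0.00063937, -0.00010522,
        0.00096345]), 'joint_efforts': array([-1.97479538e-03, -4.43400335e+01,  2.62441868e+01,  1.54212245e-02,
       -3.31109050e-04, -8.53550084e-07]), 'tcp_pos': array([0.14320551, 0.53048141, 0.25251482]), 'tcp_rot': array([-0.70038496,  0.70153885, -0.09317324,  0.09285956]), 'force': array([-0.1377472 ,  0.88515037, -0.33211287]), 'wrist_torque': array([ 0.0537748 , -0.0323819 , -0.05347989]), 'grip_width': 0.08550648426047253}
scene 54.65303123146626 316.25923291118505 244.36586979052183 [[0.7241950960230225, 0.47749770645303674, -0.4975313087920147, -0.10280423375928964], [-0.6894312213445611, 0.5170669560345026, -0.5072734509242136, -0.6750972910077435], [0.015035090008120136, 0.7103785633796275, 0.7036591808248823, 0.990140980547103], [0.0, 0.0, 0.0, 1.0]] ['img', 'fov_y', 'cx', 'cy', 'T', 'shot']
incubator [(0.62, [265.5, 330.4])]
lid_handle [(0.84, [248
[... 647 characters left out ...]
[(0.9, [234.4, 331.6])]
lid_handle [(0.79, [256.1, 328.4])]
lid_hinge [(0.63, [198.8, 340.2])]
gauge_tip [(0.44, [231.4, 270.4])]
red_cap_bottle [(0.47, [212.9, 329.2])]
spill_tray [(0.89, [280.8, 206.7]), (0.67, [310.9, 405.0])]
wrist 58.124143667339105 317.44417870928993 238.27388297974898 [[0.2613516624030394, -0.9125815974112865, -0.3144680216260987, 0.062192713594876714], [0.9652436468522402, 0.2470577294531935, 0.08524775967038936, 0.552767605177118], [-0.00010378128715564918, -0.32581790371877567, 0.9454325374376257, 0.37486748359678407], [0.0, 0.0, 0.0, 1.0]] ['img', 'fov_y', 'cx', 'cy', 'T', 'shot']
incubator []
lid_handle []
lid_hinge []
gauge_tip []
red_cap_bottle []
spill_tray []
```

View pics/scene0.png

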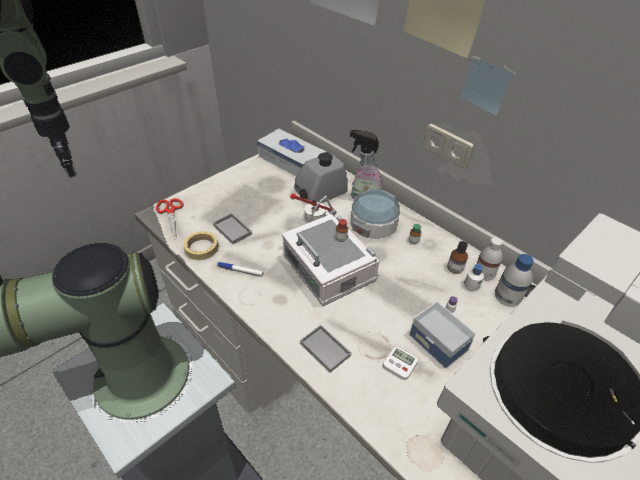

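View pics/top0.png

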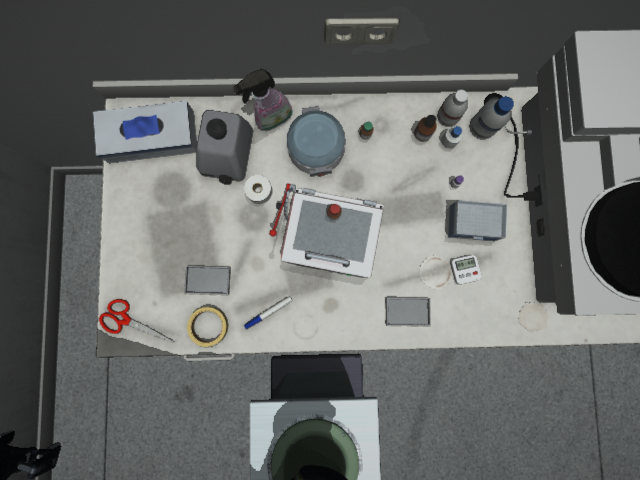

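View pics/wrist0.png

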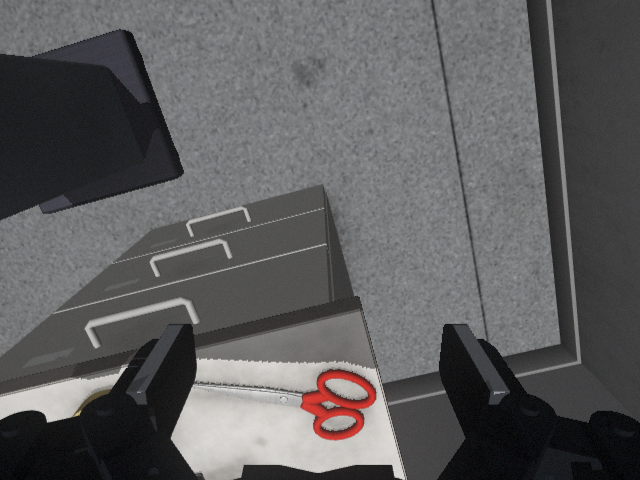

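The scene shows two grey trays. In the top view they are at about (208,280) on the left and (408,311) on the right. The bottle stands at (334,211) on the lid, the handle runs (307,255)–(349,264), and the red gauge ball is at (273,233).

```bash
cat > h.py <<'E'
import numpy as np,cv2
from workcell import *
from scipy.optimize import least_squares
def K(s):
    f=240/np.tan(np.radians(s["fov_y"])/2);return f
def proj(s,P):
    T=np.array(s["T"]);P=np.atleast_2d(P);c=(P-T[:3,3])@T[:3,:3];f=K(s)
    return np.c_[s["cx"]+f*c[:,0]/-c[:,2], s["cy"]-f*c[:,1]/-c[:,2]]  # u,v
def ray(s,u,v):
    T=np.array(s["T"]);f=K(s);d=T[:3,:3]@np.array([(u-s["cx"])/f,-(v-s["cy"])/f,-1]);return T[:3,3],d/np.linalg.norm(d)
def atz(s,u,v,z):
    o,d=ray(s,u,v);return o+d*(z-o[2])/d[2]
def tri(a,b):
    (o1,d1),(o2,d2)=a,b
    A=np.c_[d1,-d2];t=np.linalg.lstsq(A,o2-o1,rcond=None)[0]
    p,q=o1+d1*t[0],o2+d2*t[1];return (p+q)/2,np.linalg.norm(p-q)
def rz(a):return np.array([[np.cos(a),-np.sin(a),0],[np.sin(a),np.cos(a),0],[0,0,1]])
def ry(a):return np.array([[np.cos(a),0,np.sin(a)],[0,1,0],[-np.sin(a),0,np.cos(a)]])
E
python3 - <<'E'
from h import *
S=snapshot("scene");T=snapshot("top")
for q,z in(("spill_tray",0),("red_cap_bottle",.097),("lid_handle",.131),("lid_hinge",.091),("incubator",0)):
    for n,s in(("s",S),("t",T)):
        for d in tip_of(s,q):
            r,c=d["centre"];p=atz(s,c,r,z);print(q,n,round(d["conf"],2),p.round(4),np.hypot(*p[:2]).round(3))
# tray masks
for n,s in(("s",S),("t",T)):
    for q in("spill_tray","red_cap_bottle","gauge_tip","lid_handle","incubator","lid"):
        for d in cut_out(s,q):
            m=d["mask"];v,u=np.nonzero(m);print(q,n,round(d["conf"],2),[round(float(x)) for x in d["bbox"]],u.mean().round(1),v.mean().round(1),m.sum())
            if q=="spill_tray":
                b=cv2.minAreaRect(np.c_[u,v].astype(np.float32));print([atz(s,*x,.016).round(3).tolist() for x in cv2.boxPoints(b)])
c=T["img"][170:290,180:400];cv2.imwrite("pics/tz.png",cv2.resize(c[:,:,::-1],None,fx=3.6,fy=3.6,interpolation=cv2.INTER_CUBIC))
c=S["img"][180:310,200:400];cv2.imwrite("pics/sz.png",cv2.resize(c[:,:,::-1],None,fx=4,fy=4,interpolation=cv2.INTER_CUBIC))
E
```

```text
spill_tray s 0.86 [ 0.3618 -0.2446  0.    ] 0.437
spill_tray s 0.69 [ 0.4465  0.2682 -0.    ] 0.521
spill_tray s 0.25 [ 0.701  -0.0131 -0.    ] 0.701
spill_tray t 0.78 [0.4469 0.2641 0.    ] 0.519
spill_tray t 0.64 [ 0.6122 -0.0609  0.    ] 0.615
spill_tray t 0.62 [ 0.3671 -0.2366  0.    ] 0.437
spill_tray t 0.26 [ 0.6902 -0.3799 -0.    ] 0.788
red_cap_bottle s 0.59 [ 0.6003 -0.0632  0.097 ] 0.604
red_cap_bottle t 0.76 [ 0.5958 -0.0567  0.097 ] 0.598
lid_handle s 0.58 [ 0.482  -0.0405  0.131 ] 0.484
lid_handle t 0.96 [ 0.49   -0.0424  0.131 ] 0.492
lid_hinge s 0.91 [ 0.619  -0.0797  0.091 ] 0.624
incubator s 0.8 [ 0.5649 -0.0493  0.    ] 0.567
incubator t 0.8 [ 0.5557 -0.0522  0.    ] 0.558
incubator t 0.36 [0.5738 0.0947 0.    ] 0.582
spill_tray s 0.96 [300, 329, 352, 372] 325.1 347.9 1271
[[0.318, -0.187, 0.016], [0.399, -0.177, 0.016], [0.39, -0.303, 0.016], [0.314, -0.308, 0.016]]
spill_tray s 0.78 [215, 214, 257, 245] 232.8 228.2 709
[[0.413, 0.313, 0.016], [0.498, 0.341, 0.016], [0.48, 0.194, 0.016], [0.401, 0.173, 0.016]]
red_cap_bottle s 0.59 [335, 218, 350, 243] 341.7 230.7 
[... 200 characters left out ...]
 326.8 249.6 3263
spill_tray t 0.97 [184, 265, 230, 295] 207.4 280.2 1274
[[0.417, 0.318, 0.016], [0.489, 0.316, 0.016], [0.481, 0.203, 0.016], [0.409, 0.206, 0.016]]
spill_tray t 0.7 [384, 295, 432, 326] 408.0 311.7 1230
[[0.394, -0.188, 0.016], [0.392, -0.299, 0.016], [0.325, -0.295, 0.016], [0.327, -0.185, 0.016]]
red_cap_bottle t 0.74 [327, 204, 342, 224] 333.8 211.8 200
gauge_tip t 0.58 [270, 184, 292, 238] 279.0 212.8 223
gauge_tip t 0.18 [280, 193, 384, 280] 331.7 235.7 6272
lid_handle t 0.7 [449, 256, 481, 286] 465.9 269.5 693
lid_handle t 0.68 [281, 191, 381, 274] 331.5 235.7 6139
incubator t 0.85 [271, 181, 384, 273] 329.9 232.3 7112
lid t 0.58 [281, 192, 383, 276] 331.5 235.9 6205
```

View pics/tz.png

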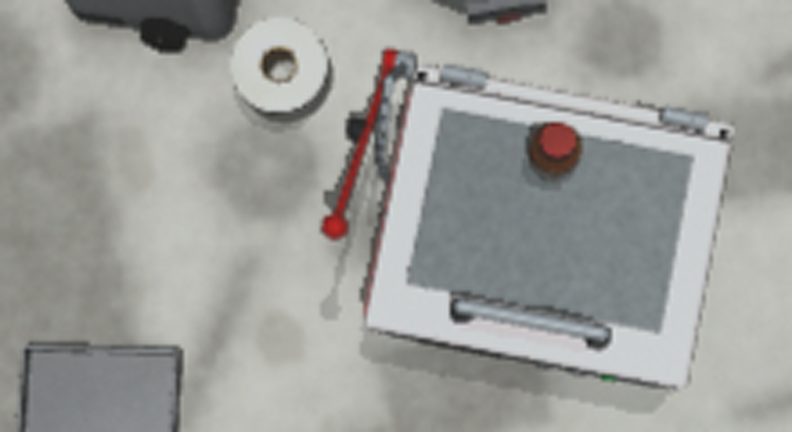

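View pics/sz.png

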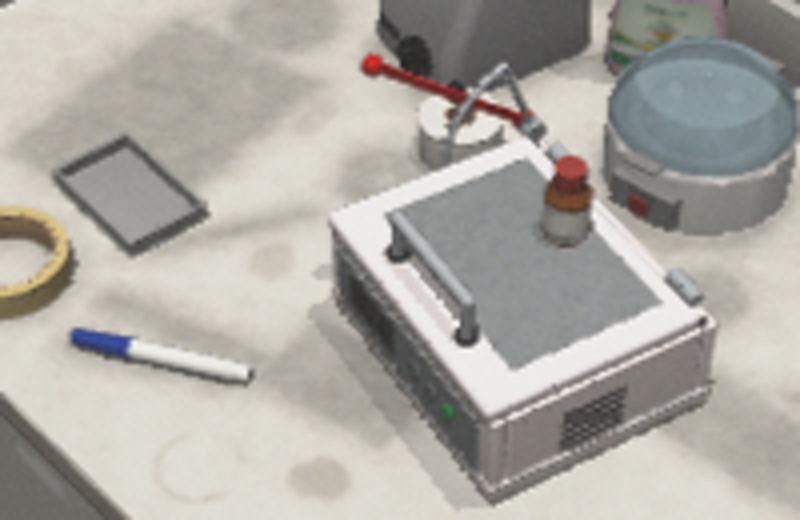

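```bash
cat > fit.py <<'E'
from h import *
S=snapshot("scene");T=snapshot("top")
zt=lambda U,V:((U+.5)/3.6-.5+180,(V+.5)/3.6-.5+170)
zs=lambda U,V:((U+.5)/4-.5+200,(V+.5)/4-.5+180)
D=[(T,zt(460,303),'h',1),(T,zt(600,333),'h',-1),(S,zs(397,218),'h',1),(S,zs(468,302),'h',-1),
(T,zt(367,326),'c',1),(T,zt(686,386),'c',-1),(S,zs(333,217),'c',1),(S,zs(490,414),'c',-1),
(T,zt(334,226),'g',0),(S,zs(372,64),'g',0),(T,zt(463,76),'b',1),(T,zt(685,119),'b',-1),(S,zs(555,152),'b',1),(S,zs(685,287),'b',-1)]
def pt(p,k,sg):
    x,y,a,g,xf,yb=p
    if k=='h':l=np.array([-.155,sg*.043,.040])
    if k=='c':l=np.array([xf,sg*.108,.006])
    if k=='b':l=np.array([0,sg*yb,.004])
    if k=='g':l=ry(g)@np.array([-.165,0,0])+[0,.1255,0]
    return rz(a)@(l+[.085,0,.091])+[x,y,0]
def res(p):
    return np.concatenate([proj(s,pt(p,k,sg))[0]-uv for s,uv,k,sg in D])
r=least_squares(res,[.55,-.05,-.2,.7,-.17,.08],loss='soft_l1')
print("x y yaw g xf yb",r.x.round(4));print(r.fun.reshape(-1,2).round(1).tolist())
h=pt(r.x,'h',0);print("handle",h,"hinge",pt(r.x,'b',0),"tip",pt(r.x,'g',0))
tp,e=tri(ray(T,*zt(334,226)),ray(S,*zs(372,64)));print("tip tri",tp,e)
# bottle
b,e=tri(ray(T,*zt(558,141)),ray(S,*zs(571,172)));print("cap tri",b,e)
print("cap top at .159",atz(T,*zt(559,138),.159), atz(S,*zs(571,163),.159))
E
python3 fit.py
```

```text
x y yaw g xf yb [ 0.556  -0.0552 -0.2102  0.6954 -0.1755  0.0765]
[[1.3, 1.5], [-0.5, 0.2], [0.5, 0.7], [-0.5, -0.5], [-1.3, -0.3], [0.4, 0.2], [-1.4, -1.5], [0.3, -0.2], [0.2, 0.2], [0.3, -0.1], [-0.6, -0.0], [0.4, -0.2], [1.5, 0.6], [0.3, -0.9]]
handle [ 0.48749782 -0.04060334  0.131     ] hinge [ 0.63908668 -0.07294244  0.095     ] tip [0.54137375 0.07622715 0.19671597]
tip tri [0.54165986 0.07695792 0.19587804] 0.0009075983738672024
cap tri [ 0.5983063  -0.05943201  0.15320265] 0.000829354519810697
cap top at .159 [ 0.59942919 -0.0601695   0.159     ] [ 0.59956386 -0.05719953  0.159     ]
```

```bash
cat > plan.py <<'E'
from h import *
from scipy.spatial.transform import Rotation as R
import sys
def pose():
    o=get_obs();q=o["tcp_rot"];return np.array(o["tcp_pos"]),R.from_quat([q[1],q[2],q[3],q[0]]),o
def down(jaw_yaw):
    y=np.array([0,0,-1.]);z=np.array([np.cos(jaw_yaw),np.sin(jaw_yaw),0]);return R.from_matrix(np.c_[np.cross(y,z),y,z])
def to(target,Rt=None):
    p,r,o=pose();d=r.inv().apply(np.array(target)-p)/.5
    print("shift units (total)",d.round(4),"mm",(d*500).round(1))
    if Rt is not None: w=(r.inv()*Rt).as_rotvec()/np.pi;print("turn units",w.round(4),"(max .0477/row)")
E
python3 - <<'E'
from plan import *
p,r,o=pose();print(r.as_matrix().round(3))
for a in(-.21,-.21+np.pi): to([.598,-.059,.30],down(a))
E
```

```text
[[ 0.965 -0.     0.261]
 [-0.261 -0.     0.965]
 [-0.    -1.    -0.   ]]
shift units (total) [ 1.1854 -0.0935 -0.9021] mm [ 592.7  -46.7 -451.1]
turn units [ 0.      0.4829 -0.    ] (max .0477/row)
shift units (total) [ 1.1854 -0.0935 -0.9021] mm [ 592.7  -46.7 -451.1]
turn units [-0.     -0.5171 -0.    ] (max .0477/row)
```

```bash
python3 -m pendant '[[[0,-0.05,0,0,0,0],[0,-0.05,0,0,0,0],[0.06,0,-0.045,0,0,0],[0.06,0,-0.045,0,0,0],[0.06,0,-0.045,0,0,0],[0.06,0,-0.045,0,0,0],[0.06,0,-0.045,0,0,0],[0.06,0,-0.045,0,0,0],[0.06,0,-0.045,0,0,0],[0.06,0,-0.045,0,0,0]]]' 0 30
python3 -m pendant '[[[0.06,0,-0.045,0,0,0],[0.06,0,-0.045,0,0,0],[0.06,0,-0.045,0,0,0],[0.06,0,-0.045,0,0,0],[0.06,0,-0.045,0,0,0],[0.06,0,-0.045,0,0,0],[0.06,0,-0.045,0,0,0],[0.04,0,-0.04,0,0,0],[0,0,0,0,0,0],[0,0,0,0,0,0]]]'
cat > look.py <<'E'
from plan import *
w=snapshot("wrist");cv2.imwrite("pics/"+sys.argv[1]+".png",w["img"][:,:,::-1])
p,r,o=pose();print(p.round(4),o["q"].round(3),o["time"],o["force"].round(2),o["grip_width"])
for q in("red_cap_bottle","lid_handle","gauge_tip","lid_hinge"):
    for d in tip_of(w,q):
        rr,c=d["centre"];z={"red_cap_bottle":.097,"lid_handle":.131,"gauge_tip":.196,"lid_hinge":.091}[q]
        print(q,round(d["conf"],2),[round(float(rr)),round(float(c))],atz(w,c,rr,z).round(4))
E
python3 look.py w1; python3 -c "
from plan import *
to([.598,-.059,.30])"
```

```text
time: 3.35
tcp_pos: [0.3289, 0.2934, 0.3035]
tcp_rot: [0.701, -0.701, 0.093, -0.093]
force: [1.4, -0.5, -0.6]
grip_width: 0.0857
time: 4.35
tcp_pos: [0.5038, 0.063, 0.3031]
tcp_rot: [0.701, -0.701, 0.094, -0.093]
force: [0.4, -0.3, 0.0]
grip_width: 0.0855
[0.5035 0.0636 0.3031] [-0.02   0.218 -0.21   1.143  0.     0.244] 4.4 [-0.24 -0.82 -0.61] 0.08562875228998064
red_cap_bottle 0.59 [343, 210] [ 0.6002 -0.0608  0.097 ]
red_cap_bottle 0.29 [320, 418] [0.6252 0.1193 0.097 ]
lid_handle 0.71 [239, 172] [ 0.4931 -0.0429  0.131 ]
gauge_tip 0.77 [300, 358] [0.5418 0.0773 0.196 ]
lid_hinge 0.56 [380, 212] [ 0.6409 -0.0753  0.091 ]
shift units (total) [ 0.2466  0.0069 -0.189 ] mm [123.3   3.4 -94.5]
```

View pics/w1.png

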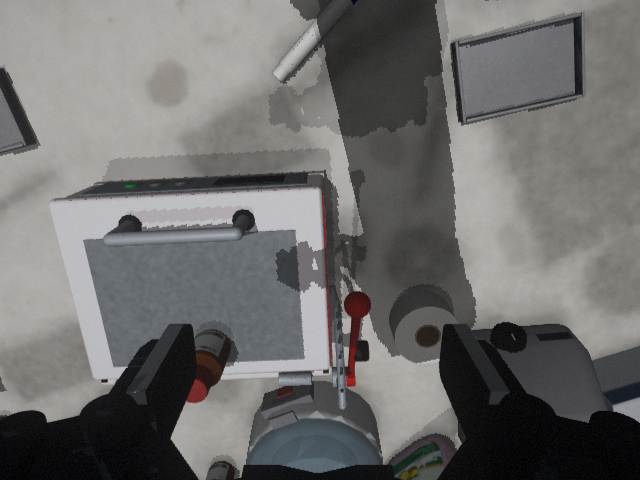

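The wrist view shows the bottle at (210,345), the handle at (175,237) and the red ball at (357,303). All three agree with the fit to within about 2 mm.

```bash
python3 -m pendant '[[[0.05,0,-0.038,0,0,0],[0.05,0,-0.038,0,0,0],[0.05,0,-0.038,0,0,0],[0.05,0,-0.038,0,0,0],[0.048,0,-0.038,0,0,0],[0,0,0,0,0,0],[0,0,0,0,0,0]]]' 0 30
python3 look.py w2;python3 -c "
from plan import *
to([.599,-.0595,.136])"
```

```text
time: 5.3
tcp_pos: [0.5987, -0.0604, 0.3029]
tcp_rot: [0.701, -0.701, 0.093, -0.093]
force: [0.2, 0.9, -0.2]
grip_width: 0.0854
[ 0.5984 -0.0598  0.3031] [-0.223  0.399  0.042  1.215  0.     0.04 ] 5.35 [-0.18  0.4  -0.32] 0.0855279393640206
red_cap_bottle 0.59 [205, 320] [ 0.6003 -0.0593  0.097 ]
lid_handle 0.82 [47, 301] [ 0.4902 -0.0421  0.131 ]
lid_handle 0.47 [332, 60] [ 0.6372 -0.2786  0.131 ]
gauge_tip 0.67 [79, 556] [0.5434 0.077  0.196 ]
lid_hinge 0.91 [255, 316] [ 0.6417 -0.0736  0.091 ]
shift units (total) [0.001  0.3352 0.0006] mm [  0.5 167.6   0.3]
```

View pics/w2.png

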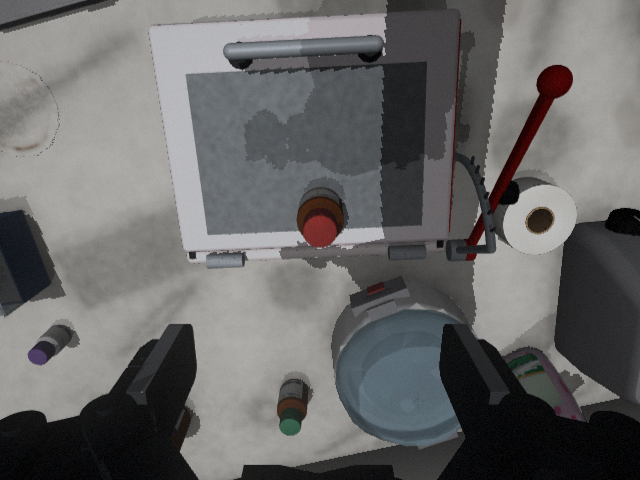

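The bottle sits centred under the tool at (320,215), midway between the fingers. I descend next.

```bash
python3 -m pendant '[[[0,0.05,0,0,0,0],[0,0.05,0,0,0,0],[0,0.05,0,0,0,0],[0,0.05,0,0,0,0],[0.001,0.04,0,0,0,0],[0,0.04,0,0,0,0],[0,0.03,0,0,0,0],[0,0.025,0,0,0,0],[0,0,0,0,0,0],[0,0,0,0,0,0]]]'
python3 look.py w3
```

```text
time: 6.55
tcp_pos: [0.5995, -0.0606, 0.1362]
tcp_rot: [-0.701, 0.701, -0.093, 0.093]
force: [0.0, -0.9, 0.0]
grip_width: 0.0854
[ 0.5999 -0.0608  0.1366] [-0.223  0.518 -0.211  0.841 -0.     0.04 ] 6.6 [-0.47 -0.32  0.06] 0.08534324111544425
red_cap_bottle 0.74 [309, 323] [ 0.6024 -0.0594  0.097 ]
```

View pics/w3.png

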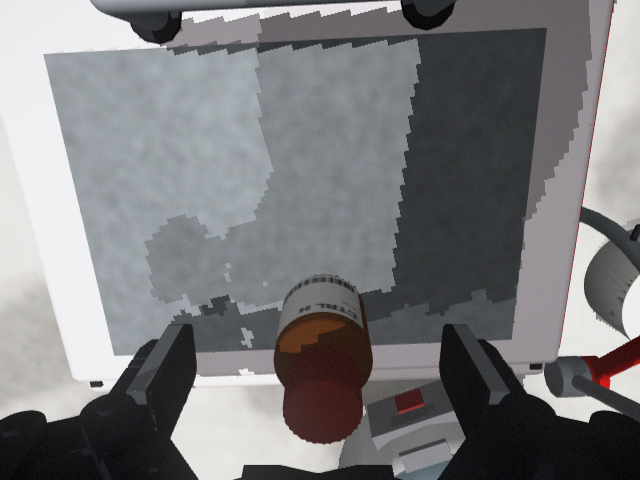

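The bottle stands centred between the pads at (322,360), so I close the gripper.

```bash
python3 -m pendant '[[[0,0,0,0,0,0],[0,0,0,0,0,0],[0,0,0,0,0,0],[0,0,0,0,0,0],[0,0,0,0,0,0],[0,0,0,0,0,0],[0,0,0,0,0,0],[0,0,0,0,0,0]]]' 1 25
python3 -m pendant '[[[0,-0.01,0,0,0,0],[0,-0.02,0,0,0,0],[0,-0.04,0,0,0,0],[0,-0.04,0,0,0,0],[0,-0.05,0,0,0,0],[0,-0.05,0,0,0,0],[0,-0.05,0,0,0,0],[0,-0.04,0,0,0,0],[0,0,0,0,0,0]]]'
python3 look.py w4;python3 -c "
from plan import *
to([.447,.262,.28])"
```

```text
time: 7.6
tcp_pos: [0.5995, -0.0608, 0.136]
tcp_rot: [0.701, -0.701, 0.093, -0.093]
force: [0.1, 1.1, 2.7]
grip_width: 0.0316
time: 8.5
tcp_pos: [0.6009, -0.0613, 0.2896]
tcp_rot: [-0.701, 0.701, -0.091, 0.095]
force: [-0.2, -0.1, -0.1]
grip_width: 0.0316
[ 0.6001 -0.0611  0.2875] [-0.224  0.406  0.013  1.175 -0.     0.04 ] 8.55 [-0.4  -0.19 -1.61] 0.031686238521538866
red_cap_bottle 0.82 [305, 320] [ 0.6815 -0.0816  0.097 ]
lid_handle 0.63 [41, 302] [ 0.4921 -0.0414  0.131 ]
gauge_tip 0.75 [73, 571] [0.544  0.0757 0.196 ]
gauge_tip 0.57 [336, 53] [ 0.6093 -0.2208  0.196 ]
lid_hinge 0.8 [257, 316] [ 0.6426 -0.0738  0.091 ]
shift units (total) [-0.461   0.0098  0.5441] mm [-230.5    4.9  272. ]
```

View pics/w4.png

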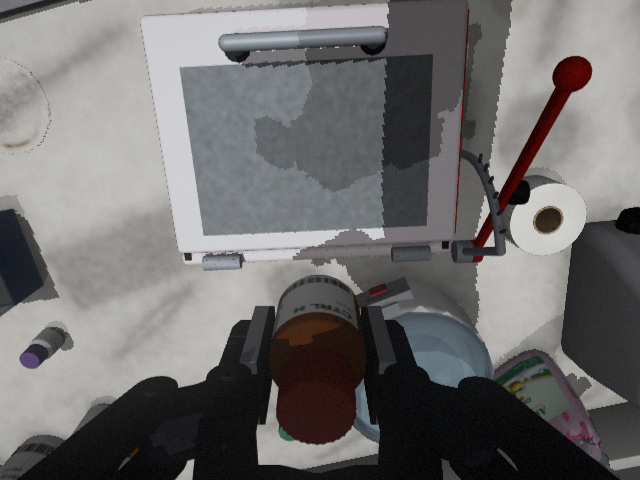

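The bottle is held upright and the grip width is 31.7 mm. Next I carry it to the tray.

```bash
python3 -m pendant '[[[-0.02,0,0.024,0,0,0],[-0.04,0,0.048,0,0,0],[-0.055,0,0.065,0,0,0],[-0.055,0,0.065,0,0,0],[-0.055,0,0.065,0,0,0],[-0.055,0,0.065,0,0,0],[-0.055,0,0.065,0,0,0],[-0.055,0,0.065,0,0,0],[-0.045,0,0.052,0,0,0],[-0.026,0,0.03,0,0,0]]]'
python3 -m pendant '[[[0,0,0,0,0,0],[0,0,0,0,0,0]]]'
python3 look.py w5;python3 -c "
from plan import *
w=snapshot('wrist')
for d in cut_out(w,'spill_tray'):
    v,u=np.nonzero(d['mask']);b=cv2.minAreaRect(np.c_[u,v].astype(np.float32));print(d['conf'],d['bbox'],[atz(w,*x,.016).round(3).tolist() for x in cv2.boxPoints(b)])
to([.447,.262,.045])"
```

```text
time: 9.75
tcp_pos: [0.4449, 0.2644, 0.2852]
tcp_rot: [0.701, -0.701, 0.092, -0.091]
force: [-0.5, -0.3, -0.3]
grip_width: 0.0314
time: 9.95
tcp_pos: [0.4468, 0.2622, 0.2853]
tcp_rot: [-0.701, 0.701, -0.093, 0.092]
force: [-0.3, -0.1, 0.0]
grip_width: 0.0314
[0.4473 0.2617 0.2854] [ 0.387  0.248 -0.217  1.107 -0.     0.65 ] 10.0 [ 0.2   0.66 -0.43] 0.03174895831033916
red_cap_bottle 0.56 [309, 317] [0.5264 0.2403 0.097 ]
0.67 [255.0, 138.8, 391.8, 238.8] [[0.413, 0.211, 0.016], [0.42, 0.319, 0.016], [0.491, 0.318, 0.016], [0.485, 0.203, 0.016]]
shift units (total) [-0.0026  0.4814  0.001 ] mm [ -1.3 240.7   0.5]
```

View pics/w5.png

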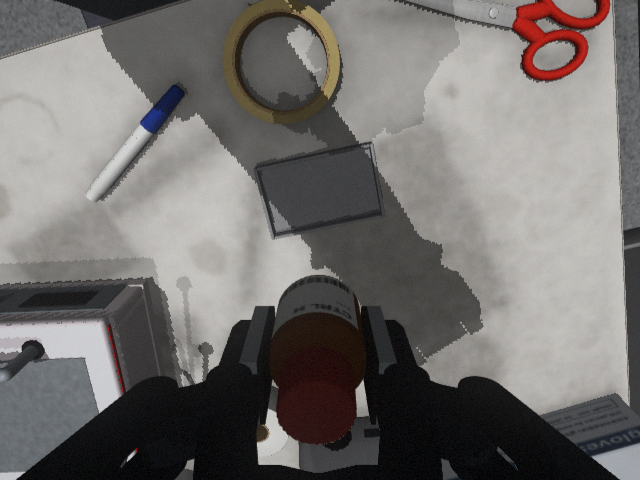

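The tray at (320,190) measures a centre of about (0.451, 0.262), so the tool is above it. I lower quickly first, then creep down.

```bash
python3 -m pendant '[[[0,0.06,0,0,0,0],[0.002,0.06,0,0,0,0],[0.002,0.06,0,0,0,0],[0.002,0.06,0,0,0,0],[0,0.06,0,0,0,0],[0,0.06,0,0,0,0],[0,0.05,0,0,0,0],[0,0.04,0,0,0,0],[0,0.015,0,0,0,0],[0,0,0,0,0,0]]]'
python3 -m pendant '[[[0,0,0,0,0,0],[0,0.004,0,0,0,0],[0,0.003,0,0,0,0],[0,0.002,0,0,0,0],[0,0,0,0,0,0]]]'
python3 look.py w6
```

```text
time: 11.3
tcp_pos: [0.4502, 0.2605, 0.0525]
tcp_rot: [-0.701, 0.701, -0.094, 0.093]
force: [-0.1, 0.7, -1.2]
grip_width: 0.0316
time: 11.8
tcp_pos: [0.4507, 0.2611, 0.049]
tcp_rot: [0.701, -0.701, 0.093, -0.093]
force: [0.5, -0.0, 0.3]
grip_width: 0.032
[0.4507 0.2611 0.0489] [ 0.383  0.506 -0.519  0.546  0.     0.647] 11.85 [ 0.42  0.59 -0.96] 0.03168277359666084
red_cap_bottle 0.89 [306, 318] [0.4072 0.2727 0.097 ]
```

View pics/w6.png

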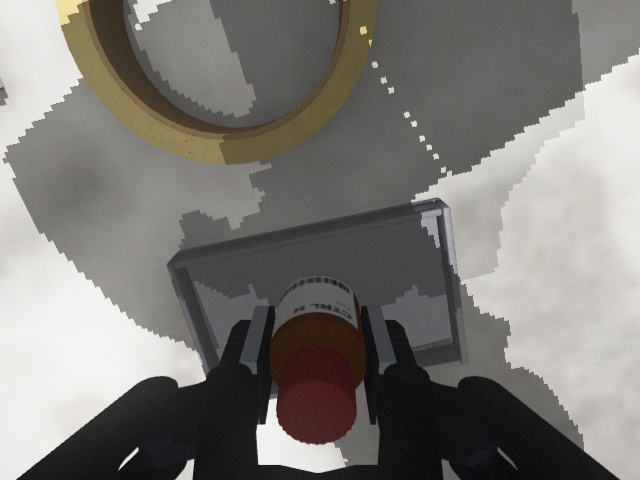

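The bottle is inside the tray walls, so I keep creeping down and watch the force.

```bash
python3 -m pendant '[[[0,0.003,0,0,0,0],[0,0.003,0,0,0,0],[0,0.002,0,0,0,0],[0,0,0,0,0,0],[0,0,0,0,0,0]]]'
python3 -m pendant '[[[0,0.002,0,0,0,0],[0,0.001,0,0,0,0],[0,0,0,0,0,0],[0,0,0,0,0,0]]]'
```

```text
time: 12.55
tcp_pos: [0.4506, 0.261, 0.0447]
tcp_rot: [-0.701, 0.701, -0.093, 0.093]
force: [-0.0, 0.1, -0.7]
grip_width: 0.0315
time: 12.95
tcp_pos: [0.4507, 0.2611, 0.0433]
tcp_rot: [0.701, -0.701, 0.093, -0.093]
force: [-0.1, -0.1, 0.3]
grip_width: 0.0316
```

```bash
python3 -m pendant '[[[0,0.001,0,0,0,0],[0,0.001,0,0,0,0],[0,0,0,0,0,0],[0,0,0,0,0,0]]]'
python3 -m pendant '[[[0,0.001,0,0,0,0],[0,0,0,0,0,0],[0,0,0,0,0,0]]]'
```

```text
time: 13.35
tcp_pos: [0.4506, 0.261, 0.0423]
tcp_rot: [0.701, -0.701, 0.093, -0.093]
force: [0.0, -0.1, -0.8]
grip_width: 0.0316
time: 13.65
tcp_pos: [0.4507, 0.2611, 0.0419]
tcp_rot: [0.701, -0.701, 0.093, -0.093]
force: [-0.0, -0.4, 3.3]
grip_width: 0.0318
```

Contact shows as +3.3 N at TCP z 0.0419, which matches the expected 0.042. I open and retreat upward.

```bash
python3 -m pendant '[[[0,0,0,0,0,0],[0,0,0,0,0,0],[0,0,0,0,0,0],[0,0,0,0,0,0],[0,0,0,0,0,0],[0,0,0,0,0,0]]]' 0.2
python3 -m pendant '[[[0,-0.02,0,0,0,0],[0,-0.03,0,0,0,0],[0,-0.05,0,0,0,0],[0,-0.06,0,0,0,0],[0,-0.06,0,0,0,0],[0,-0.08,0,0,0,0],[0,-0.08,0,0,0,0],[0,-0.08,0,0,0,0],[0,-0.04,0,0,0,0],[0,0,0,0,0,0]]]'
python3 look.py w7; python3 -c "
from plan import *
for a in(-.21,-.21+np.pi): to([.4875,-.041,.28],down(a))"
```

```text
time: 14.25
tcp_pos: [0.4506, 0.261, 0.0417]
tcp_rot: [-0.701, 0.701, -0.093, 0.093]
force: [0.2, 0.1, -0.2]
grip_width: 0.0683
time: 15.25
tcp_pos: [0.4522, 0.2617, 0.2961]
tcp_rot: [0.702, -0.7, 0.091, -0.095]
force: [0.4, -0.1, 0.1]
grip_width: 0.0683
[0.4514 0.2613 0.2938] [ 0.383  0.246 -0.198  1.123 -0.     0.647] 15.3 [-0.79  0.27 -0.18] 0.06825774571695378
red_cap_bottle 0.93 [178, 315] [0.4327 0.2658 0.097 ]
lid_hinge 0.25 [178, 318] [0.4341 0.2675 0.091 ]
shift units (total) [ 0.2302  0.0213 -0.5628] mm [ 115.1   10.7 -281.4]
turn units [ 9.000e-04  4.829e-01 -1.000e-04] (max .0477/row)
shift units (total) [ 0.2302  0.0213 -0.5628] mm [ 115.1   10.7 -281.4]
turn units [-1.000e-04 -5.171e-01 -9.000e-04] (max .0477/row)
```

View pics/w7.png

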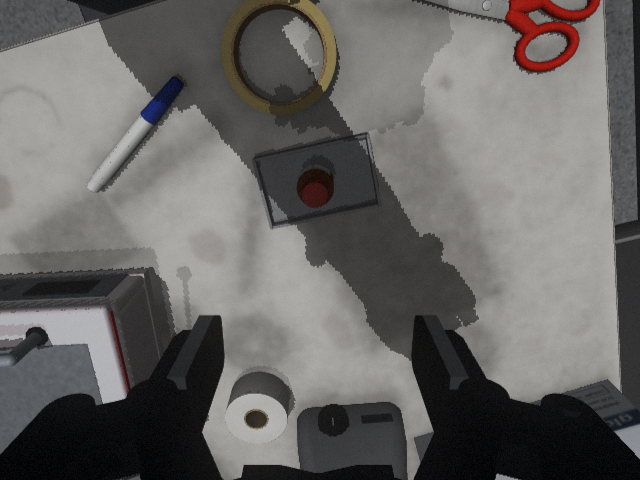

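The bottle stands upright in the tray at (315,185). I now turn the tool so the jaws close across the handle, with the camera on the side away from the gauge.

```bash
python3 -m pendant '[[[0,0,0,0,-0.047,0],[0,0,0,0,-0.047,0],[0,0,0,0,-0.047,0],[0,0,0,0,-0.047,0],[0,0,0,0,-0.047,0],[0,0,0,0,-0.047,0],[0,0,0,0,-0.047,0],[0,0,0,0,-0.047,0],[0,0,0,0,-0.047,0],[0,0,0,0,-0.047,0]]]' 0
python3 -m pendant '[[[0,0,0,0,-0.047,0],[0,0,0,0,0,0],[0,0,0,0,0,0]]]'
python3 -c "
from plan import *
print(pose()[2]['q'].round(3))
to([.4875,-.041,.28],down(-.21+np.pi))"
```

```text
time: 16.5
tcp_pos: [0.4499, 0.2608, 0.2903]
tcp_rot: [0.58, -0.58, -0.404, 0.406]
force: [0.4, 0.1, -0.2]
grip_width: 0.085
time: 16.8
tcp_pos: [0.4502, 0.2608, 0.2909]
tcp_rot: [0.551, -0.55, -0.443, 0.444]
force: [-0.2, -0.3, 0.1]
grip_width: 0.0851
[ 0.383  0.25  -0.201  1.122 -0.    -0.974]
shift units (total) [-0.5742  0.0221 -0.2008] mm [-287.1   11.  -100.4]
turn units [-0.0005 -0.0011 -0.0003] (max .0477/row)
```

```bash
python3 -m pendant '[[[-0.04,0,-0.014,0,0,0],[-0.065,0,-0.023,0,0,0],[-0.065,0,-0.023,0,0,0],[-0.065,0,-0.023,0,0,0],[-0.065,0,-0.023,0,0,0],[-0.065,0,-0.023,0,0,0],[-0.065,0,-0.023,0,0,0],[-0.065,0,-0.023,0,0,0],[-0.05,0,-0.017,0,0,0],[-0.03,0,-0.009,0,0,0]]]' 0
python3 -m pendant '[[[0,0,0,0,0,0],[0,0,0,0,0,0]]]'
python3 look.py w8;python3 -c "
from plan import *
to([.4875,-.041,.134],down(-.21+np.pi))"
```

```text
time: 17.8
tcp_pos: [0.4889, -0.0431, 0.2914]
tcp_rot: [0.551, -0.551, -0.443, 0.444]
force: [-0.7, 0.6, 0.3]
grip_width: 0.0852
time: 18.0
tcp_pos: [0.4886, -0.041, 0.2914]
tcp_rot: [0.551, -0.55, -0.444, 0.444]
force: [0.9, 0.8, -0.5]
grip_width: 0.0855
[ 0.4886 -0.0406  0.2915] [-0.234  0.192 -0.274  1.106  0.    -1.593] 18.05 [-0.59 -0.11 -0.97] 0.08565649766731362
red_cap_bottle 0.81 [422, 401] [0.4568 0.1715 0.097 ]
lid_handle 0.88 [224, 312] [ 0.4927 -0.0394  0.131 ]
gauge_tip 0.58 [437, 271] [0.5435 0.0735 0.196 ]
lid_hinge 0.78 [205, 112] [ 0.6426 -0.0744  0.091 ]
shift units (total) [-0.002   0.3156  0.0022] mm [ -1.  157.8   1.1]
turn units [-0.      0.0002  0.    ] (max .0477/row)
```

View pics/w8.png

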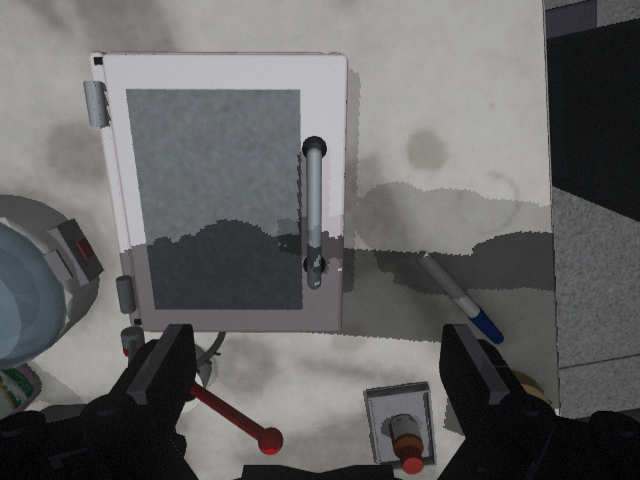

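The handle lies at column ~314, rows 145–285, parallel to the pads and centred. I go down partway and recheck.

```bash
python3 -m pendant '[[[0,0.05,0,0,0,0],[0,0.05,0,0,0,0],[0,0.05,0,0,0,0],[0,0.04,0,0,0,0],[0,0.02,0,0,0,0],[0,0,0,0,0,0],[0,0,0,0,0,0]]]'
python3 look.py w9;python3 -c "
from plan import *
to([.489,-.041,.135],down(-.21+np.pi))"
```

```text
time: 18.95
tcp_pos: [0.4894, -0.041, 0.1875]
tcp_rot: [-0.549, 0.55, 0.445, -0.445]
force: [-0.4, -0.8, 0.2]
grip_width: 0.0857
[ 0.4896 -0.0411  0.1878] [-0.234  0.275 -0.444  0.849  0.    -1.595] 19.0 [-0.03  0.43  0.29] 0.08559190772399601
lid_handle 0.91 [288, 312] [ 0.4923 -0.0409  0.131 ]
lid_hinge 0.58 [254, 29] [ 0.6421 -0.0737  0.091 ]
shift units (total) [0.0003 0.1053 0.0012] mm [ 0.1 52.6  0.6]
turn units [ 0.0005 -0.0001 -0.    ] (max .0477/row)
```

View pics/w9.png

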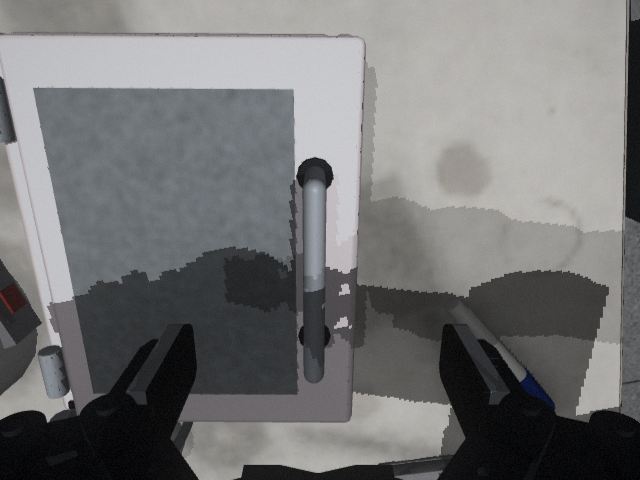

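```bash
python3 -m pendant '[[[0,0.03,-0.002,0,0,0],[0,0.03,0,0,0,0],[0,0.025,0,0,0,0],[0,0.02,0,0,0,0],[0,0,0,0,0,0],[0,0,0,0,0,0]]]' 0 35
python3 -m pendant '[[[0,0,0,0,0,0],[0,0,0,0,0,0],[0,0,0,0,0,0],[0,0,0,0,0,0],[0,0,0,0,0,0],[0,0,0,0,0,0],[0,0,0,0,0,0],[0,0,0,0,0,0],[0,0,0,0,0,0]]]' 1 35
python3 look.py w10
```

```text
time: 19.8
tcp_pos: [0.49, -0.0414, 0.1346]
tcp_rot: [-0.55, 0.55, 0.445, -0.445]
force: [0.6, -0.1, -0.3]
grip_width: 0.0851
time: 20.7
tcp_pos: [0.4909, -0.0416, 0.1346]
tcp_rot: [-0.549, 0.55, 0.445, -0.444]
force: [5.3, -0.2, -2.2]
grip_width: 0.0086
[ 0.4909 -0.0416  0.1346] [-0.234  0.34  -0.511  0.718  0.    -1.595] 20.75 [ 4.88 -1.52 -2.89] 0.008833234640621534
lid_handle 0.65 [357, 312] [ 0.4931 -0.0408  0.131 ]
```

View pics/w10.png

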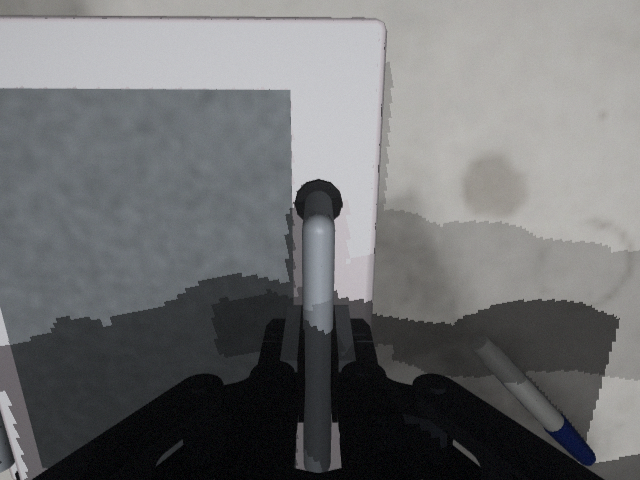

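The bar is held at 8.8 mm grip width. The +5 N side force suggests the handle is about 1 mm further along +x. Next I work out the arc.

```bash
python3 -c "
import numpy as np
g=np.array([0,.02,.05,.09,.13,.17,.21,.25,.29,.33,.37,.41,.45,.49,.53,.57,.6,.62,.64,.66,.68,.70]);a=.2525+g
x=-.1601*np.cos(a);z=.1601*np.sin(a)
for i in range(1,len(g)):print(g[i],'ty',(-(z[i]-z[i-1])/.5).round(4),'tz',(-(x[i]-x[i-1])/.5).round(4))
"
```

```text
0.02 ty -0.0062 tz -0.0017
0.05 ty -0.0092 tz -0.0027
0.09 ty -0.0121 tz -0.0041
0.13 ty -0.012 tz -0.0045
0.17 ty -0.0118 tz -0.005
0.21 ty -0.0116 tz -0.0055
0.25 ty -0.0113 tz -0.0059
0.29 ty -0.0111 tz -0.0064
0.33 ty -0.0108 tz -0.0068
0.37 ty -0.0106 tz -0.0073
0.41 ty -0.0103 tz -0.0077
0.45 ty -0.0099 tz -0.0081
0.49 ty -0.0096 tz -0.0085
0.53 ty -0.0093 tz -0.0088
0.57 ty -0.0089 tz -0.0092
0.6 ty -0.0064 tz -0.0071
0.62 ty -0.0042 tz -0.0049
0.64 ty -0.0041 tz -0.0049
0.66 ty -0.004 tz -0.005
0.68 ty -0.0039 tz -0.0051
0.7 ty -0.0038 tz -0.0052
```

```bash
python3 -m pendant '[[[0,-0.0062,-0.0037,0,0,0],[0,-0.0092,-0.0027,0,0,0],[0,-0.0121,-0.0041,0,0,0],[0,-0.012,-0.0045,0,0,0],[0,-0.0118,-0.005,0,0,0],[0,0,0,0,0,0]]]'
python3 look.py w11
```

```text
time: 21.55
tcp_pos: [0.4996, -0.0434, 0.1607]
tcp_rot: [0.55, -0.55, -0.445, 0.445]
force: [1.6, -1.1, -3.9]
grip_width: 0.0087
[ 0.4995 -0.0434  0.1603] [-0.234  0.324 -0.455  0.792 -0.    -1.594] 21.6 [ 1.94 -0.54 -2.83] 0.00880356110447792
lid_handle 0.71 [357, 316] [ 0.5045 -0.0246  0.131 ]
lid_handle 0.47 [278, 12] [ 0.6104 -0.0837  0.131 ]
lid_hinge 0.95 [276, 15] [ 0.6428 -0.0733  0.091 ]
```

View pics/w11.png

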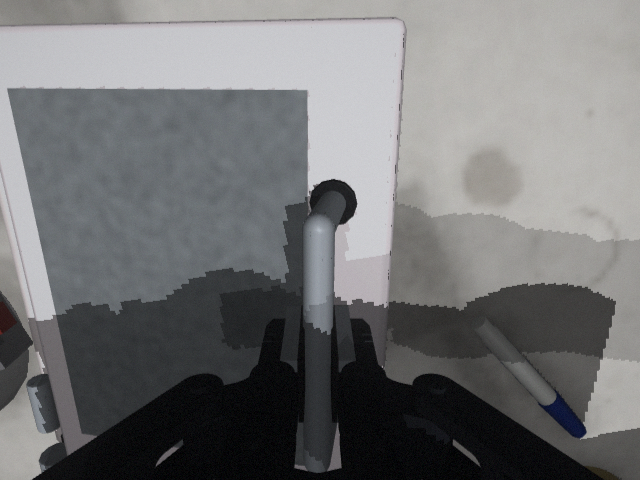

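The lid is rising with the handle and pivoting in the pads, and the forces are small. I continue along the arc.

```bash
python3 -m pendant '[[[0,-0.0116,-0.0055,0,0,0],[0,-0.0113,-0.0059,0,0,0],[0,-0.0111,-0.0064,0,0,0],[0,-0.0108,-0.0068,0,0,0],[0,-0.0106,-0.0073,0,0,0],[0,-0.0103,-0.0077,0,0,0],[0,0,0,0,0,0]]]'
python3 -m pendant '[[[0,-0.0099,-0.0081,0,0,0],[0,-0.0096,-0.0085,0,0,0],[0,-0.0093,-0.0088,0,0,0],[0,-0.0089,-0.0092,0,0,0],[0,-0.0064,-0.0071,0,0,0],[0,-0.0042,-0.0049,0,0,0],[0,0,0,0,0,0],[0,0,0,0,0,0]]]'
python3 look.py w12
python3 - <<'E'
from h import *
S=snapshot("scene");T=snapshot("top")
c=T["img"][170:290,220:400];cv2.imwrite("pics/tz2.png",cv2.resize(c[:,:,::-1],None,fx=4,fy=4,interpolation=cv2.INTER_CUBIC))
c=S["img"][180:310,240:400];cv2.imwrite("pics/sz2.png",cv2.resize(c[:,:,::-1],None,fx=4.5,fy=4.5,interpolation=cv2.INTER_CUBIC))
E
```

```text
time: 22.5
tcp_pos: [0.5183, -0.0475, 0.1936]
tcp_rot: [0.55, -0.549, -0.444, 0.445]
force: [-7.2, -1.3, 2.3]
grip_width: 0.0084
time: 23.3
tcp_pos: [0.5399, -0.0522, 0.2179]
tcp_rot: [0.551, -0.549, -0.444, 0.446]
force: [-10.8, 0.0, 8.3]
grip_width: 0.0089
[ 0.5398 -0.0522  0.2179] [-2.320e-01  3.410e-01 -2.660e-01  9.670e-01 -1.000e-03 -1.592e+00] 23.35 [-10.57   0.62   8.71] 0.00861814880080996
lid_handle 0.8 [354, 317] [0.5518 0.0025 0.131 ]
lid_hinge 0.77 [236, 145] [ 0.6418 -0.0742  0.091 ]
```

View pics/w12.png

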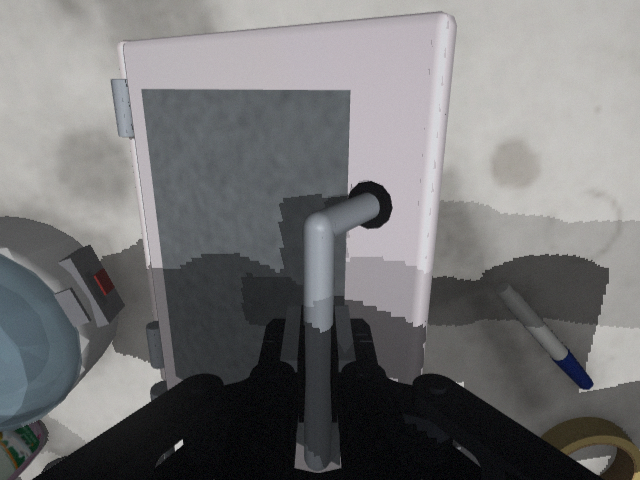

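View pics/tz2.png

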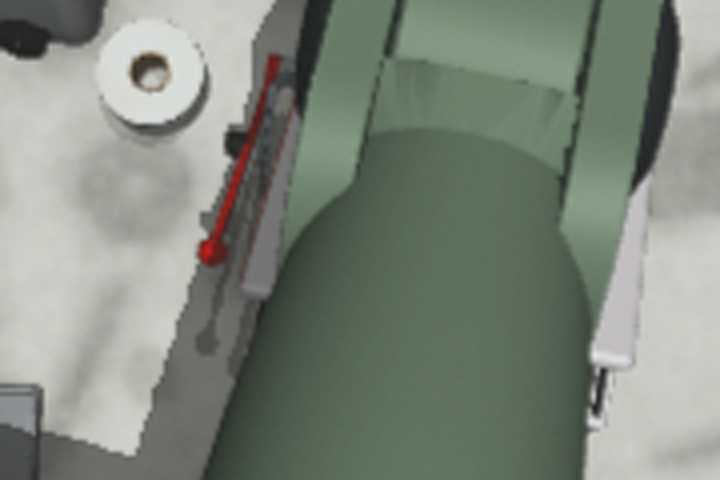

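View pics/sz2.png

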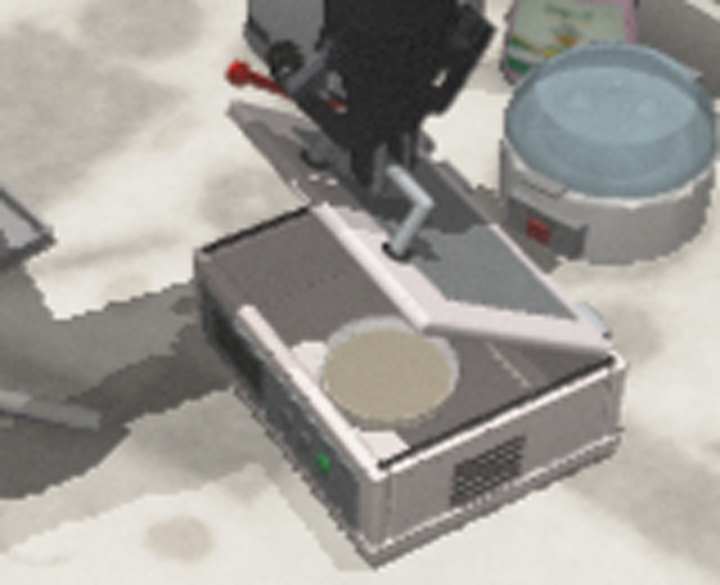

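The lid is at about 0.63 rad by kinematics and the dish is visible. The gauge ball is in sz2 at (238,72) and in tz2 at (211,251). I refine the gauge angle with a joint fit over all views.

```bash
cat > fit2.py <<'E'
from plan import *
S=snapshot("scene");T=snapshot("top");W=snapshot("wrist")
p,r,o=pose()
def m(p,r):
    A=np.eye(4);A[:3,:3]=r.as_matrix();A[:3,3]=p;return A
C=np.linalg.inv(m(p,r))@np.array(W["T"])
q0=R.from_quat([.701,-.093,.093,-.701][0:0] or [-.701,.093,-.093,.701])
def wv(p,yaw):
    d=dict(W);d["T"]=m(np.array(p),down(yaw))@C;return d
y0=np.arctan2(.965,.261)
W1=wv([.5035,.0636,.3031],y0);W2=wv([.5984,-.0598,.3031],y0);W4=wv([.6001,-.0611,.2875],y0);W8=wv([.4886,-.0406,.2915],-.21+np.pi)
zt=lambda U,V:((U+.5)/3.6-.5+180,(V+.5)/3.6-.5+170)
zs=lambda U,V:((U+.5)/4-.5+200,(V+.5)/4-.5+180)
D=[(S,0,[('h',1,zs(397,216)),('h',-1,zs(468,302)),('c',1,zs(333,217)),('c',-1,zs(490,414)),('g',0,zs(372,64)),('b',1,zs(557,154)),('b',-1,zs(685,287))]),
(T,1,[('h',1,zt(456,302)),('h',-1,zt(604,334)),('c',1,zt(367,326)),('c',-1,zt(686,386)),('g',0,zt(334,226)),('b',1,zt(463,76)),('b',-1,zt(685,119))]),
(W1,2,[('h',1,(243,234)),('h',-1,(105,239)),('c',1,(325,172)),('c',-1,(51,200)),('g',0,(357,304)),('b',1,(296,378))]),
(W2,2,[('h',1,(383,44)),('h',-1,(225,51)),('c',1,(459,11)),('c',-1,(151,25)),('g',0,(555,81)),('b',1,(407,253)),('b',-1,(226,260))]),
(W4,2,[('h',1,(387,36)),('h',-1,(220,43)),('g',0,(572,74)),('b',1,(411,253)),('b',-1,(222,262))]),
(W8,3,[('h',1,(315,288)),('h',-1,(315,138)),('c',1,(343,331)),('c',-1,(347,55)),('g',0,(270,441)),('b',1,(126,294)),('b',-1,(95,104))])]
def pt(P,k,s):
    x,y,a,g,xf,yb,hl=P[:7]
    l={'h':np.array([-.155,s*hl,.04]),'c':np.array([xf,s*.108,.006]),'b':np.array([0,s*yb,P[7]]),'g':ry(g)@np.array([-.165,0,0])+[0,.1255,0]}[k]
    return rz(a)@(l+[.085,0,.091])+[x,y,0]
def res(P,full=True):
    off=P[8:20].reshape(4,3);e=[]
    for s,i,L in D:
        for k,sg,uv in L: e.append(proj(s,pt(P,k,sg)-off[i])[0]-uv)
    e=np.concatenate(e)
    return np.r_[e/1.5,off.ravel()/.002] if full else e
P0=np.r_[.556,-.055,-.21,.69,-.173,.077,.048,.003,np.zeros(12)]
f=least_squares(res,P0,loss='soft_l1');J=f.jac;cov=np.linalg.inv(J.T@J)
print(f.x[:8].round(4),"sd",np.sqrt(np.diag(cov))[:4].round(4));print((f.x[8:].reshape(4,3)*1000).round(1))
print(res(f.x,False).reshape(-1,2).round(1).tolist())
x,y,a,g=f.x[:4];print("hinge",pt(np.r_[f.x[:7],0,f.x[8:]],'b',0))
h=p+r.apply([0,.0034,0])
rel=rz(a).T@(h-pt(np.r_[f.x[:7],0,f.x[8:]],'b',0));print("handle rel",rel,"radius",np.hypot(rel[0],rel[2]),"lid",np.arctan2(rel[2],-rel[0])-.2525)
print("lid by height",np.arcsin(rel[2]/.1601)-.2525)
E
python3 fit2.py
```

```text
[ 0.558  -0.055  -0.2143  0.6907 -0.1768  0.0749  0.0498  0.0025] sd [0.0013 0.0012 0.0031 0.0062]
[[ 0.8 -0.1  0.6]
 [ 0.7  0.2  0.3]
 [-0.7 -0.5  1.6]
 [-0.8  0.4 -0.1]]
[[-0.5, -0.5], [1.0, 1.0], [-1.4, -1.5], [-0.1, -0.2], [0.5, -0.0], [1.7, 0.7], [0.0, -0.9], [-0.7, 0.5], [1.1, -0.0], [-1.5, -0.5], [0.1, 0.3], [0.1, -0.3], [0.3, -0.4], [-0.2, -0.6], [0.3, -3.3], [1.0, -1.6], [-2.8, 14.7], [-4.5, 0.5], [0.4, -1.1], [-0.9, -0.8], [-0.0, -1.7], [-0.6, 0.0], [2.2, -3.3], [-4.5, 0.4], [-2.1, 0.3], [0.0, -2.2], [0.0, -0.6], [1.3, -0.1], [0.2, 2.2], [0.7, 2.2], [1.1, 2.5], [1.0, 2.4], [-0.2, -0.6], [0.0, 8.8], [-2.1, 1.9], [0.8, -1.9], [0.1, -0.7], [-0.2, 0.7], [0.9, -0.7]]
hinge [ 0.64106823 -0.07308032  0.091     ]
handle rel [-0.10337649 -0.00115114  0.12348832] radius 0.16104676898864362 lid 0.621318181902212
lid by height 0.6284124001392122
```

```bash
python3 -m pendant '[[[0,-0.005,-0.005,0,0,0],[0,-0.005,-0.005,0,0,0],[0,-0.005,-0.005,0,0,0],[0,0,0,0,0,0],[0,0,0,0,0,0],[0,0,0,0,0,0]]]'
python3 fit2.py | tail -2
python3 - <<'E'
from h import *
S=snapshot("scene");T=snapshot("top");W=snapshot("wrist")
c=T["img"][170:250,260:320];cv2.imwrite("pics/tz3.png",cv2.resize(c[:,:,::-1],None,fx=8,fy=7.5,interpolation=cv2.INTER_CUBIC))
c=S["img"][180:260,270:370];cv2.imwrite("pics/sz3.png",cv2.resize(c[:,:,::-1],None,fx=7,fy=7,interpolation=cv2.INTER_CUBIC))
cv2.imwrite("pics/w13.png",W["img"][:,:,::-1])
E
```

```text
time: 24.4
tcp_pos: [0.5484, -0.0541, 0.2254]
tcp_rot: [0.55, -0.55, -0.444, 0.445]
force: [-6.2, -0.8, 4.7]
grip_width: 0.0083
handle rel [-0.09458389 -0.00114043  0.13102848] radius 0.1616000477554998 lid 0.6930510016946925
lid by height 0.7061498490397784
```

View pics/tz3.png

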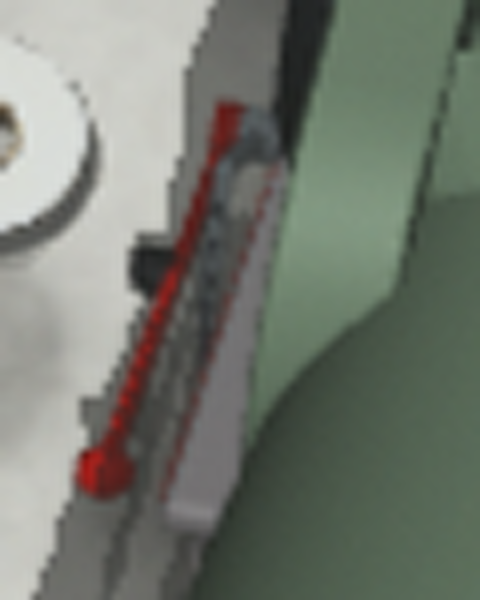

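View pics/sz3.png

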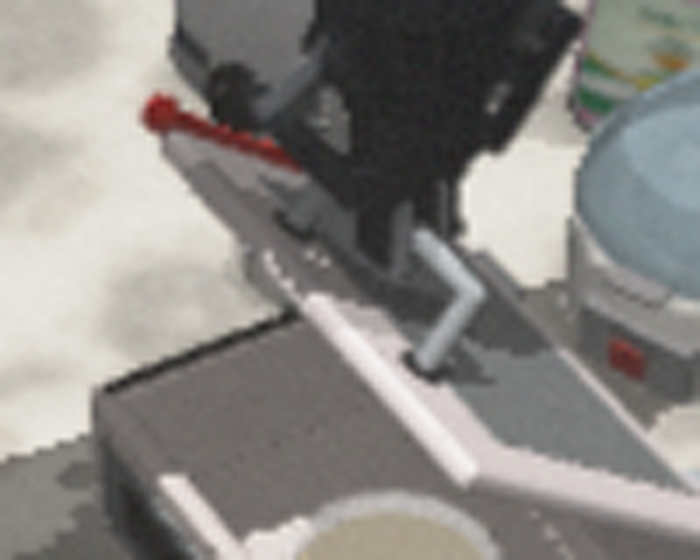

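View pics/w13.png

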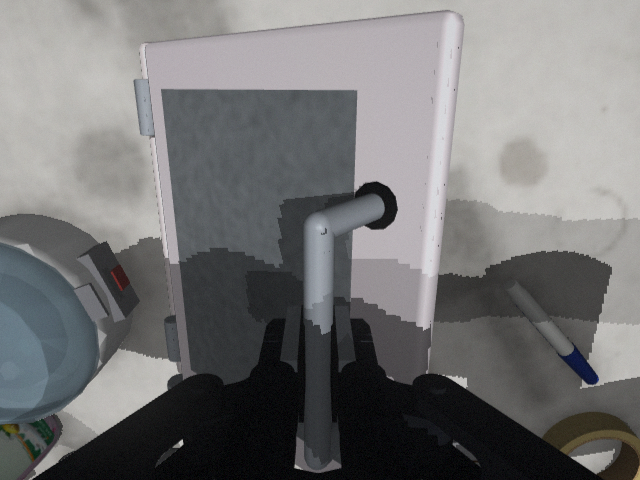

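```bash
cat >> fit2.py <<'E'
print("---- image checks")
P=f.x;off=P[8:20].reshape(4,3)
def wp(l): return rz(P[2])@(np.array(l)+[.085,0,.091])+[P[0],P[1],0]
t3=lambda U,V:np.array(((U+.5)/8-.5+260,(V+.5)/7.5-.5+170))
s3=lambda U,V:np.array(((U+.5)/7-.5+270,(V+.5)/7-.5+180))
gs=np.arange(.55,.85,.002)
def line(s,i,yy,pts,zo=0):
    best=[]
    for gg in gs:
        A=proj(s,np.array([wp(ry(gg)@np.array([-.02,0,zo])+[0,yy,0]),wp(ry(gg)@np.array([-.165,0,zo])+[0,yy,0])])-off[i])
        d=A[1]-A[0];n=np.array([-d[1],d[0]])/np.hypot(*d);best.append(sum(((q-A[0])@n)**2 for q in pts))
    k=np.argmin(best);return gs[k].round(3),best[k].round(2)
print("gauge line T",line(T,1,.1255,[t3(222,150),t3(165,300),t3(118,430)]),"S",line(S,0,.1255,[s3(160,113),s3(230,138),s3(285,160)]))
print("lid line T",line(T,1,.108,[t3(268,180),t3(225,310),t3(185,435),t3(167,495)]))
def pts(s,i,L):
    e=[sum(np.sum((proj(s,wp(ry(gg)@np.array(l))-off[i])[0]-uv)**2) for l,uv in L) for gg in gs];k=np.argmin(e);return gs[k].round(3),e[k].round(2)
print("gauge tip S",pts(S,0,[((-.165,0,0),0)][:0]) if 0 else "")
for nm,s,i,L in(("S",S,0,[((-.1768,.108,.006),s3(160,140)+[-1.4,-1.5])]),("W post",W,3,[((-.155,-.045,.006),(375,205))]),("W corner",W,3,[((-.175,-.108,.006),(460,14))]),("W front edge low",W,3,[((-.155,-.045,.006),(375,205)),((-.175,-.108,.006),(460,14))])):
    print(nm,pts(s,i,L))
gt=[]
for gg in gs:
    e=0
    for s,i,uv in((S,0,s3(160,113)),(T,1,t3(105,470))):
        e+=np.sum((proj(s,wp(ry(gg)@np.array([-.165,0,0])+[0,.1255,0])-off[i])[0]-uv)**2)
    gt.append(e)
print("gauge tip",gs[np.argmin(gt)],min(gt))
E
python3 fit2.py | sed -n '/handle rel/,$p'
```

```text
handle rel [-0.09459126 -0.00117713  0.13103709] radius 0.1616113440601208 lid 0.6930452316071101
lid by height 0.706243482426411
---- image checks
gauge line T (np.float64(0.69), np.float64(0.08)) S (np.float64(0.684), np.float64(0.05))
lid line T (np.float64(0.668), np.float64(0.2))
gauge tip S 
S (np.float64(0.636), np.float64(3.47))
W post (np.float64(0.682), np.float64(1.09))
W corner (np.float64(0.614), np.float64(0.87))
W front edge low (np.float64(0.648), np.float64(134.44))
gauge tip 0.6840000000000002 0.3600350956910069
```

```bash
python3 - <<'E'
import cv2,numpy as np
ims=[cv2.imread(f"pics/w{k}.png") for k in(8,9,10,13)]
# crops round -y patch corners and lid front corner
B={0:[(127,90),(300,89),(347,55)],1:[(34,89),(294,89),(365,38)],2:[(290,90),(290,90),(385,20)],3:[(162,90),(356,90),(460,14)]}
rows=[]
for k in range(4):
    r=[]
    for (u,v) in B[k]:
        u0,v0=max(0,u-14),max(0,v-14)
        c=cv2.resize(ims[k][v0:v0+28,u0:u0+28],(196,140),interpolation=cv2.INTER_NEAREST);c=cv2.resize(ims[k][v0:v0+28,u0:u0+28],(196,196-56),interpolation=cv2.INTER_NEAREST)
        cv2.putText(c,f"{k}:{u0},{v0}",(2,12),0,.4,(0,0,255),1);r.append(c)
    rows.append(np.hstack(r))
cv2.imwrite("pics/crops.png",np.vstack(rows))
E
```

```text
(no output)
```

View pics/crops.png

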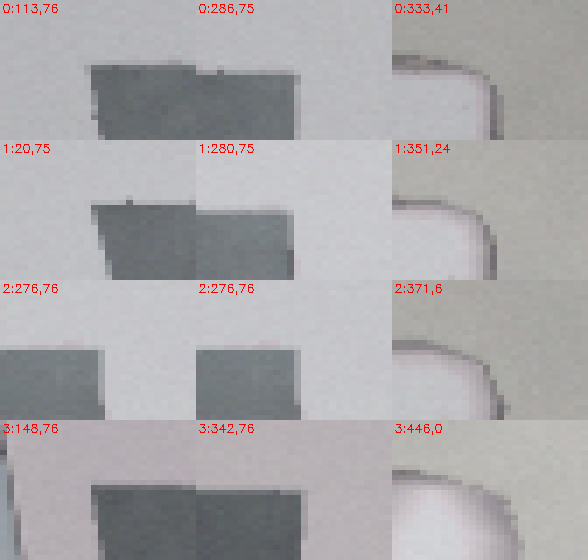

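```bash
cat > fit3.py <<'E'
import io,contextlib
with contextlib.redirect_stdout(io.StringIO()):
    from fit2 import *
yw=-.21+np.pi
W9=wv([.4896,-.0411,.1878],yw);W10=wv([.4909,-.0416,.1346],yw)
Wn=dict(W)
Q=[(W8,'b',(126.1,89.0),0),(W8,'f',(300.7,89.4),0),(W9,'b',(33.1,88),0),(W9,'f',(293.9,89.2),0),(W10,'f',(290.9,90),0),(Wn,'b',(161.1,89.2),1),(Wn,'f',(357,90.),1)]
def rs(v,full=True):
    x,y,a,g,xb,xf,yc=v[:7];ot=v[7:10];e=[]
    for s,k,uv,o in Q:
        l=np.array([xb if k=='b' else xf,yc,.006]);l=ry(g*o)@l
        w=rz(a)@(l+[.085,0,.091])+[x,y,0]
        s2=dict(s);M=np.array(s["T"]).copy();M[:3,3]+=M[:3,:3]@ot;s2["T"]=M
        e+=list(proj(s2,w)[0]-.0-(np.array(uv)-.5))
    e=np.array(e)
    return np.r_[e/.6,(v[:3]-P[:3])/[.0012,.0012,.003],ot/.0015] if full else e
f3=least_squares(rs,np.r_[P[:3],.69,-.02,-.14,-.08,0,0,0]);cov=np.linalg.inv(f3.jac.T@f3.jac)
print(f3.x.round(4),"g sd",np.sqrt(cov[3,3]));print(rs(f3.x,False).reshape(-1,2).round(1).tolist())
E
python3 fit3.py
```

```text
[ 5.586e-01 -5.510e-02 -2.146e-01  6.762e-01 -2.450e-02 -1.450e-01
 -8.550e-02  9.000e-04  4.000e-04 -1.100e-03] g sd 0.004160615661274545
[[-0.6, -0.7], [-0.2, -0.4], [0.3, 0.2], [0.5, 0.1], [-0.3, -0.1], [0.2, 0.3], [-0.0, 0.2]]
```

The patch-corner fit gives the lid at 0.676, and the gauge measures about 0.688. I nudge by about +0.013 rad and ease the radial load a little.

```bash
python3 -m pendant '[[[0,-0.0022,-0.0012,0,0,0],[0,-0.002,-0.0012,0,0,0],[0,0,0,0,0,0],[0,0,0,0,0,0],[0,0,0,0,0,0]]]'
python3 - <<'E'
import cv2,numpy as np
from plan import *
W=snapshot("wrist");T=snapshot("top");S=snapshot("scene")
im=W["img"][:,:,::-1];cv2.imwrite("pics/w14.png",im)
r=[]
for u,v in((165,90),(360,90)):
    c=cv2.resize(im[v-14:v+14,u-14:u+14],(336,336),interpolation=cv2.INTER_NEAREST);cv2.putText(c,f"{u-14},{v-14}",(2,12),0,.4,(0,0,255),1);r.append(c)
cv2.imwrite("pics/crops2.png",np.hstack(r))
c=T["img"][170:250,260:320];cv2.imwrite("pics/tz4.png",cv2.resize(c[:,:,::-1],None,fx=8,fy=7.5,interpolation=cv2.INTER_CUBIC))
E
python3 fit2.py | grep -E "handle rel|height"
```

```text
time: 25.5
tcp_pos: [0.55, -0.0544, 0.2267]
tcp_rot: [-0.55, 0.55, 0.444, -0.445]
force: [-4.5, -1.8, 1.9]
grip_width: 0.0086
handle rel [-0.09290543 -0.00116006  0.13235187] radius 0.16170477951831233 lid 0.7062576180875204
lid by height 0.7206858994372447
```

View pics/crops2.png

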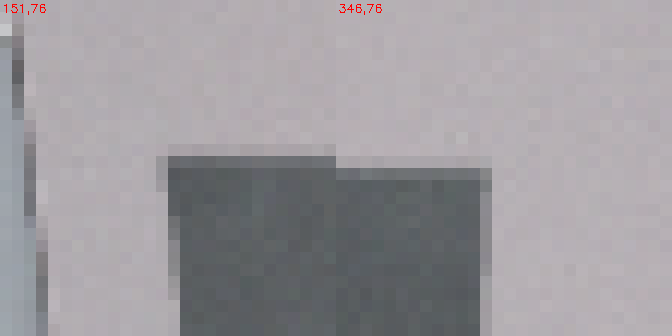

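View pics/tz4.png

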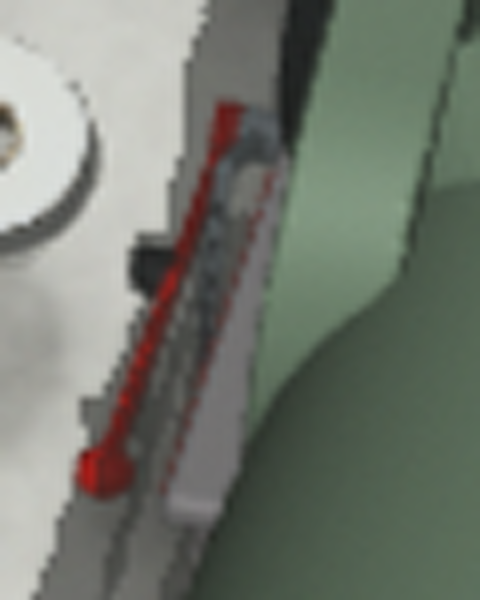

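```bash
sed -i "s/(161.1,89.2),1/(164.7,88.9),1/; s/(357,90.),1/(358.5,90.3),1/" fit3.py; python3 fit3.py; python3 - <<'E'
import io,contextlib
with contextlib.redirect_stdout(io.StringIO()):
    from fit2 import *
    import fit3
P[:3]=fit3.f3.x[:3]
def red(s,box,sat):
    u0,v0,u1,v1=box;c=s["img"][v0:v1,u0:u1].astype(int);m=(c[:,:,0]-np.maximum(c[:,:,1],c[:,:,2])>sat);v,u=np.nonzero(m);return np.c_[u+u0,v+v0,],m
for s,n,b in((T,"T",(260,170,300,250)),):
    pp,mm=red(s,b,15)
    k,lab,st,cen=cv2.connectedComponentsWithStats(mm.astype(np.uint8),connectivity=8)
    for j in range(1,k):
        if st[j,4]<6:continue
        v,u=np.nonzero(lab==j);q=np.c_[u+b[0],v+b[1]].astype(float);print(n,st[j].tolist())
        if st[j,4]>100 or 1:
            for yy in(.1255,.108,.1085):
                print("  ",yy,line(s,1,yy,[x for x in q]),len(q))
print("gauge",line(T,1,.1255,[t3(222,150),t3(165,300),t3(118,430)]),line(S,0,.1255,[s3(160,113),s3(230,138),s3(285,160)]))
print("lid",line(T,1,.108,[t3(267,180),t3(222,310),t3(181,435),t3(166,490)]))
E
```

```text
[ 5.586e-01 -5.510e-02 -2.150e-01  6.887e-01 -2.480e-02 -1.452e-01
 -8.550e-02  1.000e-03  4.000e-04 -1.100e-03] g sd 0.004128559932807917
[[-0.6, -0.7], [-0.2, -0.3], [0.3, 0.2], [0.5, 0.2], [-0.3, 0.0], [0.2, 0.5], [-0.0, -0.2]]
T [9, 13, 22, 54, 186]
   0.1255 (np.float64(0.69), np.float64(314.35)) 186
   0.108 (np.float64(0.848), np.float64(7711.05)) 186
   0.1085 (np.float64(0.848), np.float64(7196.1)) 186
gauge (np.float64(0.686), np.float64(0.09)) (np.float64(0.68), np.float64(0.07))
lid (np.float64(0.7), np.float64(0.41))
```

The lid now measures 0.689 (patch) and 0.70 (edge line). The gauge measures 0.680–0.690, so they agree to about 0.01. Before handing in I check that the hold is steady and that the bottle and other things are in place.

```bash
python3 -m pendant '[[[0,0,0,0,0,0],[0,0,0,0,0,0],[0,0,0,0,0,0],[0,0,0,0,0,0],[0,0,0,0,0,0]]]'
python3 - <<'E'
from plan import *
T=snapshot("top");cv2.imwrite("pics/tfin.png",T["img"][:,:,::-1])
S=snapshot("scene");cv2.imwrite("pics/sfin.png",S["img"][:,:,::-1])
E
```

```text
time: 26.6
tcp_pos: [0.5501, -0.0544, 0.2268]
tcp_rot: [-0.55, 0.55, 0.444, -0.445]
force: [-5.7, -1.0, 2.0]
grip_width: 0.0089
```

View pics/tfin.png

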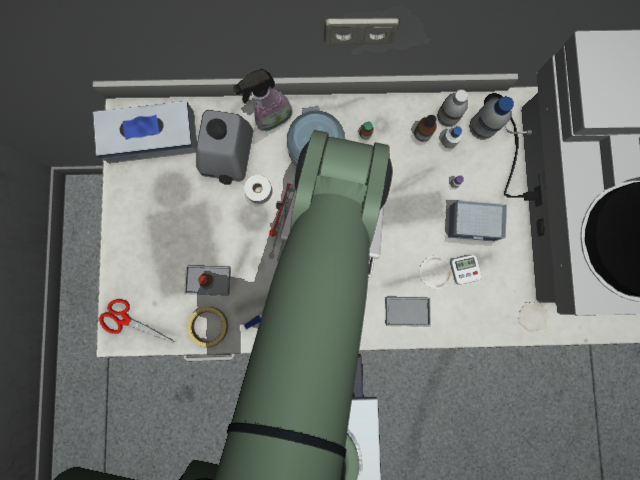

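View pics/sfin.png

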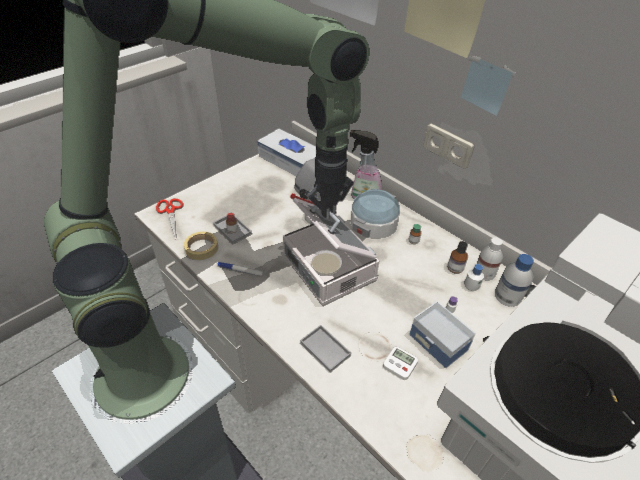

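The bottle stands upright in the left tray, at (205,281) in the top view and (232,222) in the scene view. The lid is up beside the red arm, the other things have not moved, and the hold is steady.

```bash
python3 -c "
from workcell import *
print(sign_off())"
```

```text
the job is handed in; nothing more can be done
None
```

The bottle is in the tray and the lid is held up at the gauge mark. I handed the job in at about 27 s, with the gripper still holding the handle.

- **Bottle:** With the lid still shut, I set it down upright in the farther grey tray, the one on the robot's left. It touched down at about 3 N, and the final pictures show it still standing there.
- **Lid:** The gripper holds the handle steadily, with about 6 N at the wrist and no drift over the last second.
    - **Camera angles:** The lid measures 0.689 rad from the patch corners and 0.70 from its red edge line. The gauge arm measures 0.68–0.69, so they agree to about 0.01–0.02 rad.
    - **Disagreement:** The angle worked out from the tool position reads higher, at 0.706–0.72 rad. The bar probably settled about 1–2 mm in the pads, so I trusted the camera measurements. At the previous step, two rough readings from the lid corners (about 0.61 and 0.64) were low; I discarded them and did not repeat them.
- **Other things:** The gauge arm, label roll, timer and vial look unmoved in the final pictures.

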